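# Lock the folded legs of an upturned tray table with a tee hex key

### The arm

A 6-joint arm with a two-finger parallel gripper is mounted at the origin on the work surface. World frame = base frame: x ahead of the robot, y to its left, z up, the work surface at z = 0. Lengths are in m, angles in rad, forces in N, time in s.
With the tool pointing down it reaches from about 0.325 to 0.75 m from the base axis. Payload 7.6 kg.
Tool frame: the origin (TCP) lies at the very end of the fingers, on their centre line; the grasp point (between the pads) lies 19 mm behind it; z points along the fingers, y is the line along which they close (so a half turn about z gives the same grasp; the last joint's range is limited). The gripper opens to 85 mm and grips with 20 to 120 N. Pads are 22 mm wide; open, the fingers measure 114 mm over their backs; the gripper's body (76 mm by 85 mm) begins 54 mm behind the grasp point. The pads swing forward as they close: fully open they stand 13 mm farther back than shut.
Start: joints at [-1.191, 0.052, 1.401, -0, 1.689, -0.07], TCP at [0.228, -0.473, 0.231] pointing down, gripper open.
Joint ranges: [-2.9, 2.9], [-0.91, 2.17], [0.12, 2.37], [-1.06, 4.2], [0.26, 2.73], [-2.93, 2.93]. Speed limits (rad/s): [2.57, 2.57, 3.01, 3.14, 3.14, 3.14].

### API

Orientations are given as a unit quaternion [w, x, y, z].
In Python, from rig import arm gives the robot as it stands.
- The arm moves only by the shell command python3 -m inch 'ROWS' [OPENING] [FORCE]. ROWS is JSON, a list of rows, each an object of numbers: "x", "y", "z": the shift along the tool's x, y, z in units of 60 mm (1.0 is 60 mm); "yaw": the turn about the tool's z in units of 5 degrees (1.0 is 5 degrees). In form: [{"x": .., "y": .., "z": .., "yaw": ..}, ...]. A call has 1 to 10 rows; each row is the pose to reach, as a shift and turn from the pose commanded when the call began, along the tool's axes at that moment; what a row does not reach only later rows make up. A row lasts 1/8 s, in which the tool goes at most 62.5 mm and 10.7 degrees, less where a joint would pass 70% of its speed; a pose out of reach is approached as far as the arm can. A call with a gripper value outside its range is refused whole. OPENING is the opening, from -1 (shut) to 1 (fully open), so that 0 is half open, set as the call begins (- or left out, the last holds). The fingers move at their own pace and stop on an object; FORCE is the grip in N (left out, the last holds). Time passes only in rows, so rows that repeat a pose let the fingers close. It gives the time, the measured TCP pose, the force, the opening and the grip force at its end, in the units of the state.
- arm.sense(): the state, without advancing time (a new reading comes with each control period).
- arm.read_camera(name): name is "scene" or "top"; returns a dict with "frame" (480x640x3 uint8, blue, green, red), "mtx" (3x3 intrinsics, pixels), "R" (3x3) and "t" (3): a world point X has camera coordinates R X + t. Camera axes: x right, y down, z forward; pixel columns grow to the right and rows downward; lengths in m; the calibration is good to about 2 mm. A picture is of the moment at which its call begins. There is no depth.
- arm.job_done(): hands the job in; it is judged then, once.
The state is a dict: "t": time; "q": joint angles; "dq": joint speeds; "effort": joint torques, N m; "ee_pos": TCP position; "tool_rot": TCP orientation; "wrist_force": force on the tool from outside, world axes, zero at the start; "moment": the same for the moment, N m; "opening": opening from 0.0 (shut) to 1.0 (fully open); "grasp_force": force on a finger pad.
Only numpy, scipy, OpenCV 4.12 (cv2) and the standard library are available. Lean on these libraries where they do the work, as an engineer would, in place of code of your own. Each camera call takes 0.05 s, during which the arm holds its last target. There are 200 camera calls.

### The job

The round tray table lies upside down, legs folded. Take the tee-handled hex key from its wooden stand, seat it gently and fully in the screw in the middle before the star begins to move, then turn it clockwise until the star's three arms lie square across the legs, against their stop. Work the star only through the seated key, never jam it hard, leave the other things alone, and put the key back upright in its stand.

Things in the scene. Friction and masses are not known exactly. Their poses are not given: they have to be found in the camera images.
- mouth (a point): Centre of the mouth of the hex socket: on the screw's axis, level with its top, 56 mm above the work surface. Upright dark steel cap screw amid the upturned table: head 31 mm diameter; socket 18.2 mm across flats, 14 mm deep, flat floor, no chamfer. Frame of the fixed table (z up), NOT of the screw: how far the hex is turned is not told and differs every time.
- socket_floor (a point): Centre of the socket's floor, 42 mm above the work surface (frame of the table too). The screw first turns clockwise (from above) against 0.05 N m through a hidden free play of 0 to 0.8 rad, then takes the star along against about 0.12 N m.
- star (a joint): Angle (rad) of the aluminium locking star under the screw head: three arms reaching 90 mm from the axis, 16 mm wide, top 39 mm above the work surface. Grows clockwise seen from above; starts at 0 to 0.25; 0.75 is locked, at a rigid stop, each arm square across a folded chrome leg (24 mm wide). Stays where left.
- star_tip (a point): Point at the end of one arm of the star, on its top, 90 mm from the screw's axis.
- tabletop: Upturned round table: dark wood disc 330 mm diameter with chrome rim, 20 mm thick, fixed, carrying legs, star and screw. Origin: centre of its underside; z up. Folded legs top out at 32 mm, stop pins (6 mm thick) at 46 mm, screw head at 56 mm above the work surface.
- key: Tee hex key, about 180 g, upright in the stand. Origin: centre of its working tip; z up the shaft; x along the handle. Steel hex shaft 17 mm across flats (two of its flats face +x and -x), 5 to 70 mm above the tip; the last 5 mm is a round cone, 17 to 10 mm diameter. Black handle bar on top: 90 mm long (x), 22 wide (y), 70 to 96 mm above the tip.
- tip (a point): Centre of the key's working tip. In the socket at a wrong angle the cone alone enters and the key stops 5 mm below the mouth; once the hexes agree within about 0.1 rad (they repeat every 60 degrees) it goes down to the floor, 14 mm.
- handle (a point): Centre of the key's handle bar, 83 mm above the tip, axes as the key's. Gripped here from above, closing across the 22 mm width.
- stand: Light wooden block 70 x 70 x 60 mm, fixed, with a round hole in its middle, 24.5 mm diameter, 45 mm deep, 2 mm chamfer, in which the key stands loosely. Origin: centre of its underside; z up.
- hole (a point): Centre of the mouth of the stand's hole, 60 mm above the work surface.
- cup: White cup, 72 mm diameter, 80 mm tall, a bystander. Origin: centre of its foot.
- planter: Steel goblet planter with a green plant, 90 mm wide, 131 mm tall, a bystander. Origin: centre of its foot.
- frame: Standing picture frame, 110 mm wide, 150 mm tall, a bystander. Origin: centre of its lower edge.

How it is judged:
On the way, in this order (a step that is already met when the one before it is completed fails the run):
1. the key is fully seated in the screw (tip at least 11.5 mm below the mouth, upright) while the star has not yet moved (z of tip in the frame of mouth below -0.0115 m and horizontal distance between tip and mouth below 0.003 m and angle between key's own z axis and vertical below 0.12 rad and distance of star_tip from where it was at the start of the episode below 0.006 m), for 0.1 s.
2. the star has been turned to its stop (within 0.06 rad) with the key still seated (value of joint star above 0.69 rad and z of tip in the frame of mouth below -0.009 m and horizontal distance between tip and mouth below 0.003 m), for 0.1 s.
At the end, for the whole second after the job is handed in: The star is within 0.06 rad of its stop (joint above 0.69) and the key stands released and still in its stand's hole: tip at least 40 mm below the hole's mouth and within 9 mm of its axis, upright within 0.2 rad (value of joint star above 0.69 rad and z of tip in the frame of hole below -0.04 m and horizontal distance between tip and hole below 0.009 m and angle between key's own z axis and vertical below 0.2 rad and linear speed of key below 0.02 m/s); the robot touches nothing.
It fails at once if the star turns (faster than 0.15 rad/s) while the key is not seated at least 8 mm deep in the socket (velocity of joint star above 0.15 rad/s and (z of tip in the frame of mouth above -0.008 m or horizontal distance between tip and mouth above 0.004 m)).
It fails at once if before the star is locked, the key, not yet home in the socket, presses on the table, star or screw with more than 35 N (contact force between key and tabletop above 35 N and z of tip in the frame of mouth above -0.009 m and value of joint star below 0.65 rad).
It fails at once if the seated key is jammed or overtightened: its contacts with the screw add up to more than 150 N (contact force between key and tabletop above 150 N).
It fails at once if the arm or its fingers touch the table, star or screw (over 2 N) (contact force between any of the arm, the fingers and tabletop above 2 N).
It fails at once if a bystander is moved more than 20 mm (distance of any of cup, planter, frame from where it was at the start of the episode above 0.02 m).
It also fails if it takes over 72 s, if anything falls off the work surface, if the arm or the gripper's body presses on something with over 40 N, if the wrist force passes 120 N, or if a joint passes its speed limit or range.

## Working session

There is one attempt and no reset: what is moved stays moved. The work goes in short steps, Python scripts to look and compute and a shell command to move; the robot and the scene stay as the last step left them, time stands still between calls to the robot, and variables do not carry over. Pictures are saved under pics/ and viewed, at most 12 in all, crops included, and the job is handed in when it is done.

```bash
mkdir -p pics; cat > h.py <<'E'
import numpy as np, cv2
from rig import arm
def ray(c,u,v,z):
    d=c["R"].T@np.linalg.inv(c["mtx"])@np.array([u,v,1.]); o=-c["R"].T@c["t"]
    return o+d*(z-o[2])/d[2]
def proj(c,X):
    p=c["mtx"]@(c["R"]@np.array(X)+c["t"]); return p[:2]/p[2]
E
python3 - <<'E'
from h import *
for n in("top","scene"):
    c=arm.read_camera(n); cv2.imwrite(f"pics/{n}0.png",c["frame"]); print(n,(-c["R"].T@c["t"]).round(3),c["mtx"][0,0],c["R"].round(2).tolist())
print(arm.sense())
E
```

```text
top [ 0.439 -0.058  0.969] 476.900810037548 [[0.02, -1.0, 0.01], [-0.99, -0.02, -0.15], [0.15, -0.01, -0.99]]
scene [1.496 0.276 1.052] 594.7297133454952 [[-0.36, 0.93, 0.02], [0.65, 0.26, -0.71], [-0.67, -0.25, -0.7]]
{'t': 0.1, 'q': array([-1.19131475e+00,  5.27795047e-02,  1.40158691e+00,  1.77745139e-05,
        1.68860729e+00, -7.02882098e-02]), 'dq': array([ 4.97461228e-04, -3.11428479e-03, -3.99223135e-03, -2.51934090e-03,
        1.16336287e-03,  1.62512416e-05]), 'effort': array([ 1.35514474e-03, -3.82581425e+01, -3.60984957e+01, -1.39557145e-06,
        4.82730393e-03, -3.21430673e-05]), 'ee_pos': array([ 0.22818291, -0.47253209,  0.23057197]), 'tool_rot': array([-6.83649229e-04,  9.74819318e-01,  2.22995114e-01, -9.76071235e-05]), 'wrist_force': array([ 0.04135236, -0.34780878,  0.66183414]), 'moment': array([-0.01601954, -0.0317273 ,  0.02163475]), 'grasp_force': 0.0, 'opening': 0.9999218897164291}
```

View pics/top0.png

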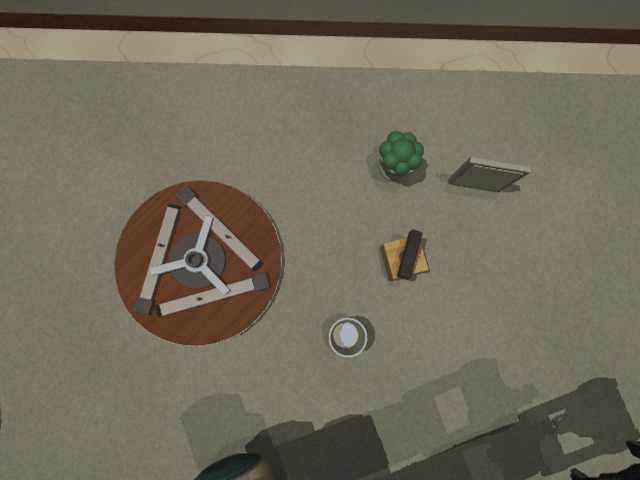

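View pics/scene0.png

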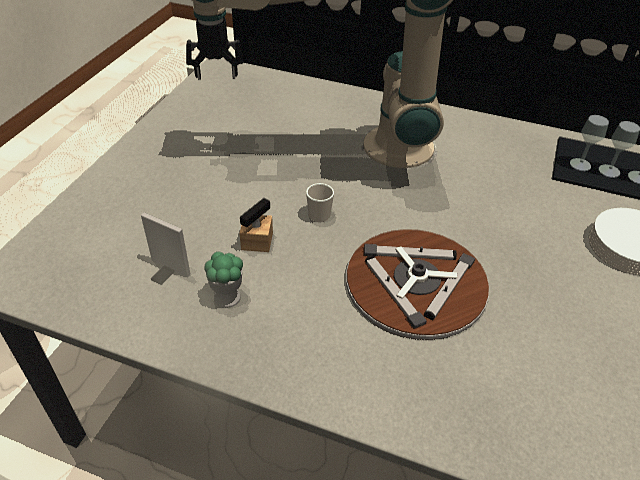

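The top view shows the table at about (198,262), screw (196,260), key handle (411,255), stand (405,258), cup (348,337), planter (401,155) and frame (490,175). The scene view agrees, with the handle at (255,212) and the screw at (419,270).

```bash
cat > m.py <<'E'
from h import *
def blob(m,u,v,r):
    k=np.zeros_like(m); cv2.circle(k,(u,v),r,255,-1)
    cs=cv2.findContours(m&k,cv2.RETR_EXTERNAL,cv2.CHAIN_APPROX_NONE)[0]; return max(cs,key=cv2.contourArea)
E
python3 - <<'E'
from m import *
c=arm.read_camera("top"); f=c["frame"]; hsv=cv2.cvtColor(f,cv2.COLOR_BGR2HSV)
dark=(f.max(2)<60).astype(np.uint8)*255
b=blob(dark,411,255,40); P=np.array([ray(c,u,v,.111)[:2] for u,v in b[:,0]])
r=cv2.minAreaRect((P*1000).astype(np.float32)); print("handle",r, (b[:,0].min(0),b[:,0].max(0)))
vx=cv2.fitLine(b.astype(np.float32),2,0,.01,.01).ravel();print(vx)
w=cv2.inRange(hsv,(8,110,90),(28,255,255)); b=blob(w,405,258,40)
P=np.array([ray(c,u,v,.060)[:2] for u,v in cv2.convexHull(b)[:,0]]); print("stand",cv2.minAreaRect((P*1000).astype(np.float32)))
# table: brown disc
br=cv2.inRange(hsv,(0,90,30),(20,255,200)); b=blob(br,198,262,110); hull=cv2.convexHull(b)
P=np.array([ray(c,u,v,.02)[:2] for u,v in hull[:,0]]); print("table",cv2.fitEllipse((P*1000).astype(np.float32)))
cr=f[225:297,160:232]; cv2.imwrite("pics/c1.png",cv2.resize(np.clip(cr*1.5,0,255).astype(np.uint8),(576,576),interpolation=cv2.INTER_CUBIC))
s=arm.read_camera("scene"); cr=s["frame"][235:305,384:454]; c2=cv2.resize(cr,(560,560),interpolation=cv2.INTER_CUBIC); cv2.imwrite("pics/c2.png",np.clip(c2*1.3,0,255).astype(np.uint8))
E
```

```text
handle ((533.9700927734375, -220.6370849609375), (24.87537384033203, 90.6512451171875), 74.9051284790039) (array([397, 230], dtype=int32), array([421, 279], dtype=int32))
[ 2.7161515e-01 -9.6240598e-01  4.0933035e+02  2.5447322e+02]
stand ((535.99951171875, -195.4971466064453), (40.537296295166016, 81.26242065429688), 76.28286743164062)
table ((521.7518310546875, 185.08909606933594), (327.92742919921875, 329.39984130859375), 0.1350155472755432)
```

View pics/c1.png

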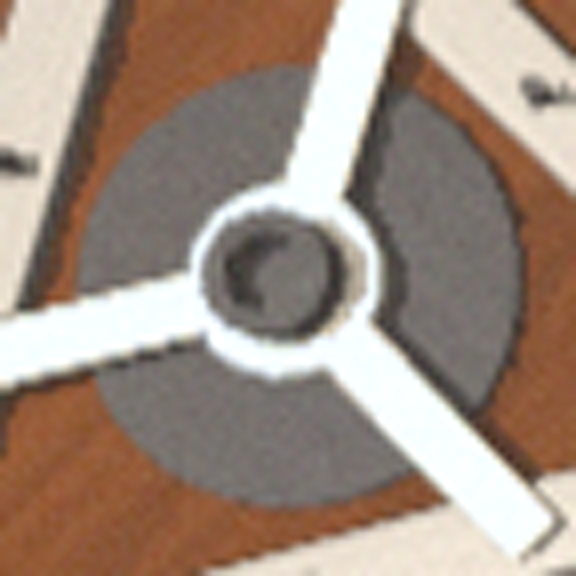

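View pics/c2.png

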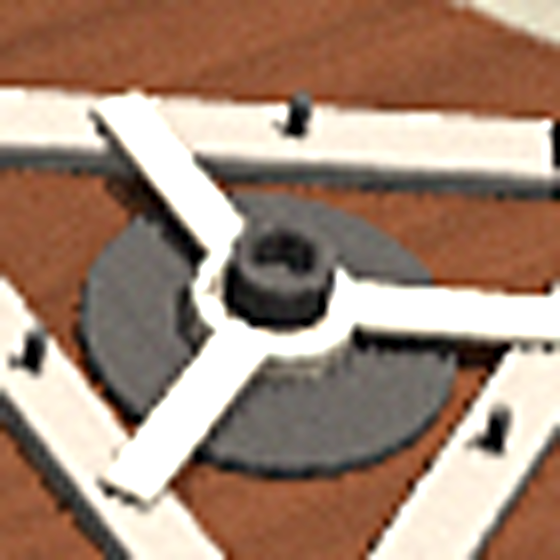

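The crops show the head centred at about (193.5,258.8) in the top view and (419,270) in the scene view. The socket is too small to read its angle, so I'll find that by feel.

```bash
python3 - <<'E'
from m import *
c=arm.read_camera("top"); s=arm.read_camera("scene")
def tri(a,b):
    A=[]
    for cc,(u,v) in((c,a),(s,b)):
        P=cc["mtx"]@np.c_[cc["R"],cc["t"]]; A+= [u*P[2]-P[0],v*P[2]-P[1]]
    A=np.array(A); X=np.linalg.svd(A)[2][-1]; return X[:3]/X[3]
def ctr(cc,u,v,r,th):
    b=blob((cc["frame"].max(2)<th).astype(np.uint8)*255,u,v,r); R=cv2.minAreaRect(b); return R
for th in(50,60,70):
    a=ctr(c,411,255,40,th); b=ctr(s,255,212,22,th); print(th,a,b,tri(a[0],b[0]).round(4),ray(c,*a[0],.098).round(4),ray(s,*b[0],.098).round(4))
print("screw tri",tri((193.5,258.8),(418.7,267.3)).round(4),ray(c,193.5,258.8,.056).round(4),ray(s,418.7,267.3,.056).round(4))
print("proj of table centre",proj(c,[.5218,.1851,.056]),proj(s,[.5218,.1851,.056]),proj(s,[.5218,.1851,.02]))
f=s["frame"]; hsv=cv2.cvtColor(f,cv2.COLOR_BGR2HSV); b=blob(cv2.inRange(hsv,(0,90,30),(20,255,200)),418,282,85)
P=np.array([ray(s,u,v,.02)[:2] for u,v in cv2.convexHull(b)[:,0]]); print("table scene",cv2.fitEllipse((P*1000).astype(np.float32)))
f=c["frame"];hsv=cv2.cvtColor(f,cv2.COLOR_BGR2HSV)
w=cv2.inRange(hsv,(8,110,60),(28,255,255)); b=blob(w,405,258,40); h=cv2.convexHull(b)
print("stand hull",[(u,v,ray(c,u,v,.06)[:2].round(3).tolist()) for u,v in cv2.approxPolyDP(h,2,True)[:,0]])
for n,(u,v) in dict(cup=(348,337),planter=(401,155)).items(): print(n,ray(c,u,v,.08 if n=="cup" else .13))
E
```

```text
50 ((404.4891052246094, 254.43724060058594), (12.14620304107666, 47.18525314331055), 1.4320961236953735) ((254.90243530273438, 212.37808227539062), (12.65007495880127, 36.23231506347656), 51.34019088745117) [ 0.5364 -0.2189  0.0962] [ 0.5348 -0.2141  0.098 ] [ 0.5385 -0.221   0.098 ]
60 ((409.15765380859375, 254.5711669921875), (14.017227172851562, 49.984352111816406), 14.826478958129883) ((255.53659057617188, 213.17076110839844), (14.680334091186523, 36.23231506347656), 51.34019088745117) [ 0.5349 -0.2224  0.0923] [ 0.5347 -0.2227  0.098 ] [ 0.5405 -0.2184  0.098 ]
70 ((409.0946044921875, 254.43243408203125), (18.08388900756836, 49.81289291381836), 9.462321281433105) ((255.8690948486328, 214.42430114746094), (17.130502700805664, 37.237789154052734), 51.842769622802734) [ 0.5353 -0.2221  0.0888] [ 0.535  -0.2226  0.098 ] [ 0.5443 -0.2158  0.098 ]
screw tri [0.5219 0.1851 0.0506] [0.5215 0.1833 0.056 ] [0.5271 0.1858 0.056 ]
proj of table centre [192.55522956 258.64520714] [418.96018731 265.67583817] [416.75887434 276.18501731]
table scene ((525.5520629882812, 186.0929412841797), (328.0838623046875, 329.904296875), 68.35147094726562)
stand hull [(np.int32(406), np.int32(238), [0.571, -0.224]), (np.int32(398), np.int32(277), [0.495, -0.208]), (np.int32(389), np.int32(279), [0.491, -0.191]), (np.int32(381), np.int32(247), [0.552, -0.176]), (np.int32(386), np.int32(243), [0.56, -0.185])]
cup [ 0.38285029 -0.11347573  0.08      ]
planter [ 0.71387747 -0.20268185  0.13      ]
```

```bash
python3 -m inch '[{"x":0.5,"y":-0.12,"yaw":-2},{"x":1.2,"y":-0.28,"yaw":-4},{"x":2,"y":-0.47,"yaw":-6},{"x":2.8,"y":-0.66,"yaw":-8},{"x":3.6,"y":-0.85,"yaw":-10},{"x":4.4,"y":-1.04,"yaw":-12},{"x":5.1,"y":-1.2,"yaw":-14},{"x":5.7,"y":-1.35,"yaw":-16},{"x":6.2,"y":-1.47,"yaw":-18},{"x":6.45,"y":-1.52,"yaw":-20}]' 0.2 && python3 -m inch '[{"yaw":-2},{"yaw":-4},{"yaw":-6},{"yaw":-7.4},{"yaw":-7.8},{"yaw":-7.8},{"yaw":-7.8}]'
python3 - <<'E'
from m import *
s=arm.sense(); print(s["q"].round(3),s["ee_pos"].round(4))
from scipy.spatial.transform import Rotation as R
r=R.from_quat(np.roll(s["tool_rot"],-1)).as_matrix(); print(r.round(4),np.degrees(np.arctan2(r[1,0],r[0,0])))
c=arm.read_camera("scene"); cv2.imwrite("pics/s1.png",c["frame"][60:300,120:440].repeat(2,0).repeat(2,1))
E
```

```text
[-1.191  0.052  1.401  0.     1.689 -0.07 ] [ 0.2283 -0.4727  0.231 ]
[[ 9.005e-01  4.348e-01 -1.000e-04]
 [ 4.348e-01 -9.005e-01  4.000e-04]
 [ 1.000e-04 -4.000e-04 -1.000e+00]] 25.771912468806153schema error: expected keys x, y, z, yaw
```

View pics/s1.png

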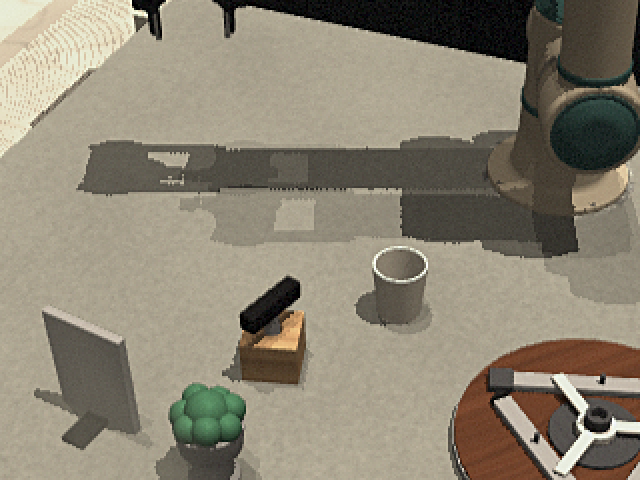

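The picture shows the scene unchanged: the command was refused because every row needs all four keys. Sending it again with those keys.

```bash
python3 -m inch '[{"x":0.5,"y":-0.12,"z":0,"yaw":-2},{"x":1.2,"y":-0.28,"z":0,"yaw":-4},{"x":2,"y":-0.47,"z":0,"yaw":-6},{"x":2.8,"y":-0.66,"z":0,"yaw":-8},{"x":3.6,"y":-0.85,"z":0,"yaw":-10},{"x":4.4,"y":-1.04,"z":0,"yaw":-12},{"x":5.1,"y":-1.2,"z":0,"yaw":-14},{"x":5.7,"y":-1.35,"z":0,"yaw":-16},{"x":6.2,"y":-1.47,"z":0,"yaw":-18},{"x":6.45,"y":-1.52,"z":0,"yaw":-20}]' 0.2 && python3 -m inch '[{"x":0,"y":0,"z":0,"yaw":-2},{"x":0,"y":0,"z":0,"yaw":-4},{"x":0,"y":0,"z":0,"yaw":-6},{"x":0,"y":0,"z":0,"yaw":-7.4},{"x":0,"y":0,"z":0,"yaw":-7.8},{"x":0,"y":0,"z":0,"yaw":-7.8}]'
cat > st.py <<'E'
from m import *
from scipy.spatial.transform import Rotation as R
s=arm.sense(); r=R.from_quat(np.roll(s["tool_rot"],-1)).as_matrix()
print("t",s["t"],"q6",s["q"][5].round(3),"pos",(s["ee_pos"]*1000).round(1),"xang",np.degrees(np.arctan2(r[1,0],r[0,0])).round(2),"F",s["wrist_force"].round(1),"Mz",s["moment"].round(2),"op",round(s["opening"],3),s["grasp_force"])
def go(tx,ty):
    d=r.T@(np.array([tx,ty,s["ee_pos"][2]])-s["ee_pos"]); print("need units x,y",(d[:2]/.06).round(3))
E
python3 - <<'E'
from st import *
go(.5366,-.2218)
E
```

```text
t: 1.6
ee_pos: [0.5382, -0.2211, 0.231]
tool_rot: [-0.0, 0.452, 0.892, 0.0]
wrist_force: [-0.3, -0.7, 0.0]
opening: 0.602
grasp_force: 0.0
t: 2.35
ee_pos: [0.5371, -0.2224, 0.2312]
tool_rot: [-0.0, 0.133, 0.991, -0.0]
wrist_force: [-0.1, -0.0, 0.1]
opening: 0.597
grasp_force: 0.0
t 2.35 q6 -1.759 pos [ 537.1 -222.4  231.2] xang 164.68 F [-0.1 -0.   0.1] Mz [ 0.03 -0.01  0.01] op 0.597 0.0
need units x,y [0.011 0.007]
```

```bash
python3 -m inch '[{"x":0,"y":0,"z":0.5,"yaw":0},{"x":0,"y":0,"z":1.2,"yaw":0},{"x":0,"y":0,"z":1.8,"yaw":0},{"x":0,"y":0,"z":2.2,"yaw":0},{"x":0,"y":0,"z":2.45,"yaw":0},{"x":0,"y":0,"z":2.5,"yaw":0},{"x":0,"y":0,"z":2.5,"yaw":0}]' && python3 -m inch '[{"x":0,"y":0,"z":0,"yaw":0},{"x":0,"y":0,"z":0,"yaw":0},{"x":0,"y":0,"z":0,"yaw":0},{"x":0,"y":0,"z":0,"yaw":0},{"x":0,"y":0,"z":0,"yaw":0},{"x":0,"y":0,"z":0,"yaw":0},{"x":0,"y":0,"z":0,"yaw":0},{"x":0,"y":0,"z":0,"yaw":0}]' -1 50
python3 - <<'E'
from st import *
E
```

```text
t: 3.22
ee_pos: [0.5376, -0.2226, 0.0823]
tool_rot: [0.001, 0.133, 0.991, -0.0]
wrist_force: [-0.8, -0.0, -0.1]
opening: 0.603
grasp_force: 0.0
t: 4.22
ee_pos: [0.5377, -0.2227, 0.0824]
tool_rot: [0.001, 0.133, 0.991, -0.0]
wrist_force: [-0.6, 0.3, 6.4]
opening: 0.246
grasp_force: 49.6
t 4.225 q6 -1.761 pos [ 537.7 -222.7   82.4] xang 164.77 F [-0.6  0.3  6.4] Mz [0.02 0.13 0.  ] op 0.246 49.59741711616516
```

```bash
python3 -m inch '[{"x":0,"y":0,"z":-0.2,"yaw":0},{"x":0,"y":0,"z":-0.6,"yaw":0},{"x":0,"y":0,"z":-1.1,"yaw":0},{"x":0,"y":0,"z":-1.5,"yaw":0},{"x":0,"y":0,"z":-1.67,"yaw":0},{"x":0,"y":0,"z":-1.67,"yaw":0}]' && python3 -m inch '[{"x":0.1,"y":0.3,"z":0,"yaw":0},{"x":0.3,"y":1,"z":0,"yaw":0},{"x":0.55,"y":1.8,"z":0,"yaw":0},{"x":0.8,"y":2.7,"z":0,"yaw":0},{"x":1.1,"y":3.6,"z":0,"yaw":0},{"x":1.4,"y":4.5,"z":0,"yaw":0},{"x":1.65,"y":5.4,"z":0,"yaw":0},{"x":1.85,"y":6,"z":0,"yaw":0},{"x":1.95,"y":6.35,"z":0,"yaw":0},{"x":1.99,"y":6.5,"z":0,"yaw":0}]' && python3 -m inch '[{"x":0,"y":0,"z":0,"yaw":0},{"x":0,"y":0,"z":0.4,"yaw":0},{"x":0,"y":0,"z":0.6,"yaw":0},{"x":0,"y":0,"z":0.6,"yaw":0},{"x":0,"y":0,"z":0.6,"yaw":0}]'
python3 - <<'E'
from st import *
c=arm.read_camera("scene"); u,v=map(int,proj(c,s["ee_pos"]-np.array([0,0,.04]))); print(u,v,proj(c,s["ee_pos"]-np.array([0,0,.0674])),proj(c,[.5237,.1856,.056]))
cv2.imwrite("pics/s2.png",cv2.resize(c["frame"][v-60:v+60,u-80:u+80],(800,600),interpolation=cv2.INTER_CUBIC)); print(u-80,v-60)
E
```

```text
t: 4.97
ee_pos: [0.5372, -0.2224, 0.1816]
tool_rot: [0.0, 0.132, 0.991, -0.0]
wrist_force: [-0.3, -0.2, -3.6]
opening: 0.247
grasp_force: 49.0
t: 6.22
ee_pos: [0.5232, 0.1869, 0.1803]
tool_rot: [-0.001, 0.131, 0.991, -0.0]
wrist_force: [-0.1, -0.6, -1.9]
opening: 0.246
grasp_force: 49.4
t: 6.85
ee_pos: [0.5248, 0.1851, 0.1464]
tool_rot: [0.001, 0.133, 0.991, 0.0]
wrist_force: [0.3, 0.1, -1.9]
opening: 0.25
grasp_force: 49.3
t 6.85 q6 -1.032 pos [524.8 185.1 146.4] xang 164.75 F [ 0.3  0.1 -1.9] Mz [ 0.   -0.    0.03] op 0.25 49.33639883995056
421 251 [420.07625751 259.64034616] [418.97610879 266.29176964]
341 191
```

View pics/s2.png

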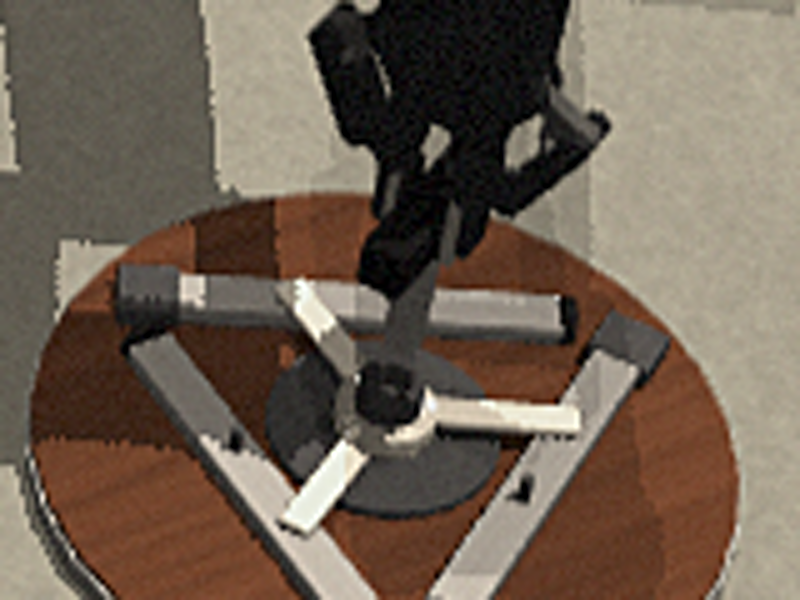

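The crop shows the key above the screw. Its shaft, from about (410,270) to (400,360), seems to lean slightly left at the bottom. I'll measure that in both views.

```bash
python3 - <<'E'
from st import *
ims=[]
for n in("scene","top"):
    c=arm.read_camera(n)
    tp=proj(c,s["ee_pos"]-np.array([0,0,.0674])); hb=proj(c,s["ee_pos"]+np.array([0,0,.003])); print(n,"exp tip",tp.round(1),"exp handle bottom",hb.round(1),"screw",proj(c,[.5237,.1856,.056]).round(1))
    u,v=((tp+hb)/2).astype(int); cr=c["frame"][v-22:v+23,u-22:u+23]; print(u-22,v-22)
    cr=np.clip(cr.astype(float)*1.6,0,255).astype(np.uint8); ims.append(cv2.resize(cr,(396,396),interpolation=cv2.INTER_NEAREST))
cv2.imwrite("pics/s3.png",np.hstack(ims))
E
```

```text
t 6.9 q6 -1.032 pos [524.9 185.2 146.5] xang 164.75 F [ 0.  -0.1 -1.8] Mz [-0.   -0.03 -0.04] op 0.253 49.33635413646698
scene exp tip [420.1 259.6] exp handle bottom [424.8 237.4] screw [419.  266.3]
400 226
top exp tip [189.4 255.8] exp handle bottom [178.5 251.6] screw [192.4 257.7]
161 231
```

View pics/s3.png

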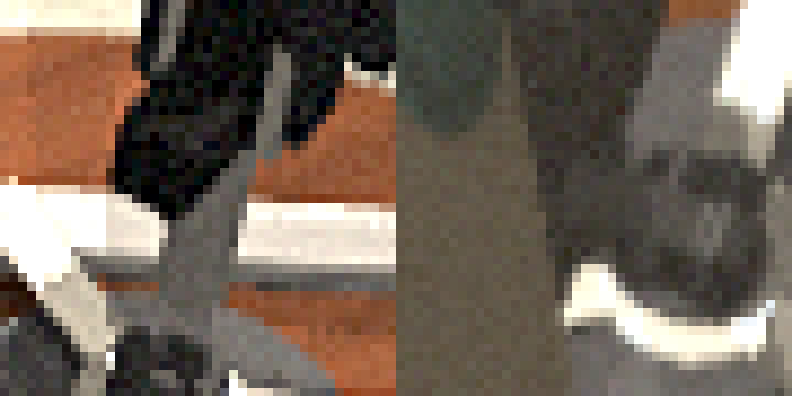

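Both views fit an upright shaft. The apparent lean is perspective: the expected axis runs from (424.8,237.4) to (420.1,259.6), as seen. Descending in small steps.

```bash
python3 -m inch '[{"x":0,"y":0,"z":0.2,"yaw":0},{"x":0,"y":0,"z":0.33,"yaw":0},{"x":0,"y":0,"z":0.33,"yaw":0},{"x":0,"y":0,"z":0.33,"yaw":0}]' && python3 -m inch '[{"x":0,"y":0,"z":0.02,"yaw":0},{"x":0,"y":0,"z":0.035,"yaw":0},{"x":0,"y":0,"z":0.05,"yaw":0},{"x":0,"y":0,"z":0.05,"yaw":0}]' && python3 -m inch '[{"x":0,"y":0,"z":0.015,"yaw":0},{"x":0,"y":0,"z":0.03,"yaw":0},{"x":0,"y":0,"z":0.03,"yaw":0}]'
```

```text
t: 7.5
ee_pos: [0.5244, 0.1853, 0.1257]
tool_rot: [0.0, 0.133, 0.991, -0.0]
wrist_force: [-0.1, -0.5, -1.0]
opening: 0.253
grasp_force: 49.3
t: 8.0
ee_pos: [0.5243, 0.1852, 0.1226]
tool_rot: [-0.0, 0.133, 0.991, -0.0]
wrist_force: [0.1, -0.2, -2.5]
opening: 0.249
grasp_force: 49.3
t: 8.38
ee_pos: [0.5243, 0.1852, 0.1207]
tool_rot: [-0.0, 0.133, 0.991, -0.0]
wrist_force: [0.2, -0.5, -2.3]
opening: 0.25
grasp_force: 49.3
```

```bash
python3 -m inch '[{"x":0,"y":0,"z":0.015,"yaw":0},{"x":0,"y":0,"z":0.03,"yaw":0},{"x":0,"y":0,"z":0.03,"yaw":0}]' && python3 -m inch '[{"x":0,"y":0,"z":0.015,"yaw":0},{"x":0,"y":0,"z":0.015,"yaw":0}]'
```

```text
t: 8.75
ee_pos: [0.5243, 0.1852, 0.119]
tool_rot: [-0.0, 0.133, 0.991, -0.0]
wrist_force: [0.2, -0.3, -1.5]
opening: 0.247
grasp_force: 49.3
t: 9.0
ee_pos: [0.5243, 0.1852, 0.1181]
tool_rot: [-0.0, 0.133, 0.991, -0.0]
wrist_force: [0.5, 0.2, -2.6]
opening: 0.252
grasp_force: 49.3
```

```bash
python3 -m inch '[{"x":0,"y":0,"z":0.015,"yaw":0},{"x":0,"y":0,"z":0.015,"yaw":0}]' && python3 -m inch '[{"x":0,"y":0,"z":0.015,"yaw":0},{"x":0,"y":0,"z":0.015,"yaw":0}]'
```

```text
t: 9.25
ee_pos: [0.5243, 0.1852, 0.1171]
tool_rot: [-0.0, 0.133, 0.991, -0.0]
wrist_force: [0.5, -1.2, -2.2]
opening: 0.248
grasp_force: 49.3
t: 9.5
ee_pos: [0.5244, 0.1852, 0.1163]
tool_rot: [-0.0, 0.133, 0.991, -0.0]
wrist_force: [0.1, -0.8, -2.0]
opening: 0.254
grasp_force: 49.3
```

```bash
python3 -m inch '[{"x":0,"y":0,"z":0.015,"yaw":0},{"x":0,"y":0,"z":0.015,"yaw":0}]' && python3 -m inch '[{"x":0,"y":0,"z":0.015,"yaw":0},{"x":0,"y":0,"z":0.015,"yaw":0}]'
```

```text
t: 9.75
ee_pos: [0.5243, 0.1852, 0.1154]
tool_rot: [-0.0, 0.133, 0.991, -0.0]
wrist_force: [-0.2, -0.6, -2.4]
opening: 0.25
grasp_force: 49.3
t: 10.0
ee_pos: [0.5243, 0.1852, 0.1145]
tool_rot: [-0.0, 0.132, 0.991, -0.0]
wrist_force: [-0.2, -1.3, -2.0]
opening: 0.251
grasp_force: 49.4
```

```bash
python3 -m inch '[{"x":0,"y":0,"z":0.015,"yaw":0},{"x":0,"y":0,"z":0.03,"yaw":0},{"x":0,"y":0,"z":0.03,"yaw":0}]' && python3 -m inch '[{"x":0,"y":0,"z":0.015,"yaw":0},{"x":0,"y":0,"z":0.015,"yaw":0}]' && python3 -m inch '[{"x":0,"y":0,"z":0.012,"yaw":0},{"x":0,"y":0,"z":0.012,"yaw":0}]'; python3 - <<'E'
from st import *
E
```

```text
t: 10.38
ee_pos: [0.5243, 0.1852, 0.1126]
tool_rot: [-0.0, 0.133, 0.991, -0.0]
wrist_force: [-0.6, -1.7, -1.6]
opening: 0.251
grasp_force: 49.4
t: 10.62
ee_pos: [0.5243, 0.1852, 0.1118]
tool_rot: [-0.0, 0.132, 0.991, -0.0]
wrist_force: [-1.2, -1.2, -1.2]
opening: 0.249
grasp_force: 49.4
t: 10.88
ee_pos: [0.5244, 0.1852, 0.1111]
tool_rot: [0.0, 0.133, 0.991, -0.0]
wrist_force: [-1.4, -1.9, -0.9]
opening: 0.25
grasp_force: 49.4
t 10.875 q6 -1.032 pos [524.4 185.2 111.1] xang 164.77 F [-1.4 -1.9 -0.9] Mz [-0.4   0.13 -0.02] op 0.25 49.44950759410858
```

```bash
python3 -m inch '[{"x":0.005,"y":-0.012,"z":0.01,"yaw":0},{"x":0.005,"y":-0.012,"z":0.01,"yaw":0}]' && python3 -m inch '[{"x":0,"y":0,"z":0.012,"yaw":0},{"x":0,"y":0,"z":0.012,"yaw":0}]'; python3 -m inch '[{"x":0,"y":0,"z":0.01,"yaw":0},{"x":0,"y":0,"z":0.01,"yaw":0}]';python3 - <<'E'
from st import *
E
```

```text
t: 11.12
ee_pos: [0.5239, 0.1849, 0.1105]
tool_rot: [0.0, 0.132, 0.991, 0.0]
wrist_force: [0.0, 0.6, -2.3]
opening: 0.246
grasp_force: 49.3
t: 11.38
ee_pos: [0.5239, 0.1847, 0.1097]
tool_rot: [-0.0, 0.132, 0.991, 0.0]
wrist_force: [-0.4, 0.3, -2.4]
opening: 0.248
grasp_force: 49.3
t: 11.62
ee_pos: [0.524, 0.1847, 0.1095]
tool_rot: [0.0, 0.132, 0.991, 0.0]
wrist_force: [-0.6, 0.3, -0.4]
opening: 0.248
grasp_force: 49.5
t 11.625 q6 -1.033 pos [524.  184.7 109.5] xang 164.77 F [-0.6  0.3 -0.4] Mz [-0.02  0.12  0.03] op 0.248 49.524182081222534
```

Seated: z stopped at the expected 109.5 mm and the vertical force rose. Now turning clockwise (+yaw) and watching the moment.

```bash
python3 -m inch '[{"x":0,"y":0,"z":0,"yaw":0.5},{"x":0,"y":0,"z":0,"yaw":1},{"x":0,"y":0,"z":0,"yaw":1.5},{"x":0,"y":0,"z":0,"yaw":2},{"x":0,"y":0,"z":0,"yaw":2.5},{"x":0,"y":0,"z":0,"yaw":3}]';python3 - <<'E'
from st import *
E
python3 -m inch '[{"x":0,"y":0,"z":0,"yaw":0.5},{"x":0,"y":0,"z":0,"yaw":1},{"x":0,"y":0,"z":0,"yaw":1.5},{"x":0,"y":0,"z":0,"yaw":2},{"x":0,"y":0,"z":0,"yaw":2.5},{"x":0,"y":0,"z":0,"yaw":3}]';python3 - <<'E'
from st import *
E
```

```text
t: 12.38
ee_pos: [0.5241, 0.1844, 0.1095]
tool_rot: [0.0, 0.261, 0.965, -0.0]
wrist_force: [0.5, -0.4, -0.1]
opening: 0.248
grasp_force: 49.6
t 12.375 q6 -0.769 pos [524.1 184.4 109.5] xang 149.69 F [ 0.5 -0.4 -0.1] Mz [-0.37  0.02  0.05] op 0.248 49.61568832397461
t: 13.12
ee_pos: [0.5241, 0.1842, 0.1095]
tool_rot: [0.0, 0.385, 0.923, -0.0]
wrist_force: [-0.1, -1.8, 0.2]
opening: 0.25
grasp_force: 49.6
t 13.125 q6 -0.508 pos [524.1 184.2 109.5] xang 134.68 F [-0.1 -1.8  0.2] Mz [-0.46  0.06  0.09] op 0.25 49.64232802391052
```

```bash
for i in 1; do python3 -m inch '[{"x":0,"y":0,"z":0,"yaw":0.5},{"x":0,"y":0,"z":0,"yaw":1},{"x":0,"y":0,"z":0,"yaw":1.5},{"x":0,"y":0,"z":0,"yaw":2},{"x":0,"y":0,"z":0,"yaw":2.5},{"x":0,"y":0,"z":0,"yaw":3}]' >/dev/null;python3 - <<'E'
from st import *
E
python3 -m inch '[{"x":0,"y":0,"z":0,"yaw":0.5},{"x":0,"y":0,"z":0,"yaw":1},{"x":0,"y":0,"z":0,"yaw":1.5},{"x":0,"y":0,"z":0,"yaw":2}]'>/dev/null; python3 - <<'E'
from st import *
c=arm.read_camera("scene"); cr=c["frame"][220:350,330:510]; cv2.imwrite("pics/s4.png",cv2.resize(cr,(720,520),interpolation=cv2.INTER_CUBIC))
E
done
```

```text
t 13.875 q6 -0.246 pos [524.  184.1 109.5] xang 119.68 F [-0.4 -2.8  0.5] Mz [-0.61  0.16  0.13] op 0.242 49.69391226768494
t 14.375 q6 -0.071 pos [524.  184.  109.5] xang 109.68 F [-0.9 -1.9 -0.4] Mz [-0.67  0.2   0.1 ] op 0.252 49.69242990016937
```

View pics/s4.png

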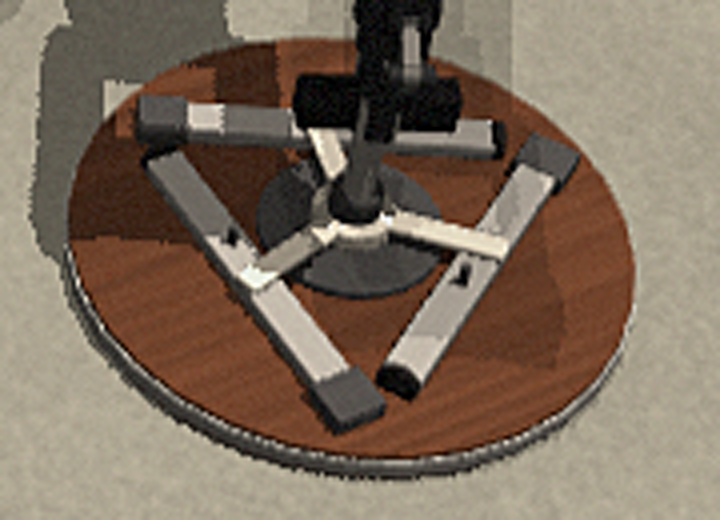

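The star is moving with the key seated. The right-hand arm's end is at (505,245) and its pin at (462,272), so roughly 10–15° remain. Going on in smaller steps.

```bash
python3 -m inch '[{"x":0,"y":0,"z":0,"yaw":0.4},{"x":0,"y":0,"z":0,"yaw":0.8},{"x":0,"y":0,"z":0,"yaw":1.2}]' >/dev/null;python3 -c "from st import *"
python3 -m inch '[{"x":0,"y":0,"z":0,"yaw":0.3},{"x":0,"y":0,"z":0,"yaw":0.6},{"x":0,"y":0,"z":0,"yaw":0.6}]' >/dev/null;python3 -c "from st import *"
```

```text
t 14.8 q6 0.034 pos [524.  184.2 109.4] xang 103.64 F [-2.1 -5.3  3.3] Mz [-1.17  0.33  0.19] op 0.251 49.986562728881836
t 15.175 q6 0.086 pos [524.  184.2 109.4] xang 100.69 F [-1.2 -5.2  2. ] Mz [-1.19  0.33  0.1 ] op 0.249 50.016456842422485
```

```bash
cat > star.py <<'E'
from st import *
# arm direction of the arm nearest to image-right in scene: bright pixels on plane z=.039, angles about the screw
c=arm.read_camera("scene"); f=c["frame"]; ctr=np.array([.5256,.186])
g=(cv2.cvtColor(f,cv2.COLOR_BGR2HSV)); 
th=np.radians(np.arange(0,360,1.)); out=[]
for rr in(.045,.052):
    row=[]
    for t in th:
        u,v=proj(c,[ctr[0]+rr*np.cos(t),ctr[1]+rr*np.sin(t),.039]); b=f[int(round(v)),int(round(u))].astype(int); row.append(b.min()>110 and b.max()-b.min()<45)
    a=np.array(row); idx=np.flatnonzero(a); print(rr,[(int(x[0]),int(x[-1])) for x in np.split(idx,np.flatnonzero(np.diff(idx)>2)+1) if len(x)>5])
E
python3 star.py
```

```text
t 15.175 q6 0.086 pos [524.  184.2 109.4] xang 100.69 F [-1.2 -5.2  2. ] Mz [-1.19  0.33  0.1 ] op 0.249 50.016456842422485
0.045 [(71, 93), (198, 210), (312, 331)]
0.052 [(73, 92), (195, 210), (312, 331)]
```

About 6° of travel remains: the arm directions are 82° and 322°, against targets of about 76° and 316°. I'll ease the lateral force and carry on.

```bash
python3 -m inch '[{"x":-0.012,"y":-0.004,"z":0,"yaw":0.3},{"x":-0.012,"y":-0.004,"z":0,"yaw":0.6},{"x":-0.012,"y":-0.004,"z":0,"yaw":0.6}]' >/dev/null;python3 -c "from st import *"
python3 -m inch '[{"x":0,"y":0,"z":0,"yaw":0.2},{"x":0,"y":0,"z":0,"yaw":0.4},{"x":0,"y":0,"z":0,"yaw":0.4}]' >/dev/null;python3 star.py
```

```text
t 15.6 q6 0.136 pos [523.9 183.9 109.4] xang 97.74 F [-0.7 -4.1  3.2] Mz [-0.86  0.31  0.15] op 0.251 50.03242313861847
t 15.975 q6 0.171 pos [523.9 183.9 109.4] xang 95.75 F [-2.2 -3.1  4. ] Mz [-0.95  0.32  0.15] op 0.25 50.14074504375458
0.045 [(66, 89), (195, 207), (307, 326)]
0.052 [(69, 88), (195, 205), (309, 324)]
```

```bash
python3 -m inch '[{"x":0,"y":0,"z":0,"yaw":0.2},{"x":0,"y":0,"z":0,"yaw":0.3},{"x":0,"y":0,"z":0,"yaw":0.3}]' >/dev/null;python3 -c "from st import *"
python3 -m inch '[{"x":0,"y":0,"z":0,"yaw":0.2},{"x":0,"y":0,"z":0,"yaw":0.3},{"x":0,"y":0,"z":0,"yaw":0.3}]' >/dev/null;python3 star.py
```

```text
t 16.4 q6 0.197 pos [523.9 183.9 109.4] xang 94.27 F [-1.7 -4.6  4.5] Mz [-0.97  0.33  0.12] op 0.247 50.31749725341797
t 16.775 q6 0.223 pos [523.9 183.9 109.4] xang 92.74 F [-0.6 -3.5  4.4] Mz [-0.96  0.36  0.27] op 0.248 50.44627368450165
0.045 [(66, 89), (198, 207), (307, 326)]
0.052 [(69, 88), (195, 205), (309, 324)]
```

```bash
python3 -m inch '[{"x":0,"y":0,"z":0,"yaw":0.2},{"x":0,"y":0,"z":0,"yaw":0.3},{"x":0,"y":0,"z":0,"yaw":0.3}]' >/dev/null;python3 - <<'E'
import star
from m import *
c=arm.read_camera("scene"); cr=c["frame"][220:350,330:510]; cv2.imwrite("pics/s5.png",cv2.resize(cr,(720,520),interpolation=cv2.INTER_CUBIC))
E
```

```text
t 17.2 q6 0.249 pos [523.9 183.9 109.4] xang 91.24 F [-2.1 -4.   5.4] Mz [-0.97  0.38  0.33] op 0.249 50.48512816429138
0.045 [(66, 89), (198, 207), (307, 326)]
0.052 [(69, 88), (195, 205), (309, 326)]
```

View pics/s5.png

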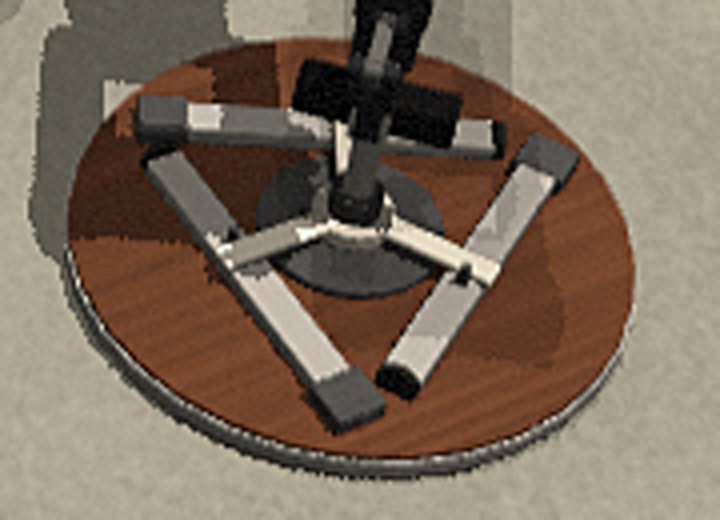

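The arms now lie against the pins, for example at (465,272) and (232,240), and are square across the legs. The star no longer moves as the torque rises (0.33 N m), so it is locked. Unwinding and lifting out.

```bash
python3 -m inch '[{"x":-0.005,"y":0,"z":0,"yaw":-0.3},{"x":-0.01,"y":0,"z":0,"yaw":-0.6},{"x":-0.01,"y":0,"z":0,"yaw":-0.6}]' >/dev/null;python3 -c "from st import *"
python3 -m inch '[{"x":0,"y":0,"z":-0.05,"yaw":0},{"x":0,"y":0,"z":-0.1,"yaw":0},{"x":0,"y":0,"z":-0.15,"yaw":0},{"x":0,"y":0,"z":-0.2,"yaw":0}]' >/dev/null;python3 -c "from st import *"
python3 -m inch '[{"x":0,"y":0,"z":-0.1,"yaw":0},{"x":0,"y":0,"z":-0.4,"yaw":0},{"x":0,"y":0,"z":-0.8,"yaw":0},{"x":0,"y":0,"z":-1,"yaw":0},{"x":0,"y":0,"z":-1,"yaw":0}]' >/dev/null; python3 - <<'E'
from star import *
go(.5377,-.2227)
E
```

```text
t 17.675 q6 0.196 pos [523.9 183.6 109.4] xang 94.27 F [-2.4 -1.6  5.5] Mz [-0.42  0.31 -0.01] op 0.251 50.34342169761658
t 18.175 q6 0.196 pos [523.3 183.5 120.3] xang 94.27 F [-0.4 -0.8 -2.1] Mz [-0.    0.01 -0.01] op 0.246 52.487059235572815
t 18.8 q6 0.196 pos [524.3 183.5 182.9] xang 94.27 F [ 1.  -0.4 -2.7] Mz [ 0.03 -0.01 -0.03] op 0.245 52.53501355648041
0.045 [(66, 89), (189, 207), (307, 328)]
0.052 [(69, 88), (190, 205), (309, 326)]
need units x,y [-6.768 -0.283]
```

```bash
python3 -m inch '[{"x":-0.4,"y":-0.02,"z":0,"yaw":-1.4},{"x":-1.1,"y":-0.05,"z":0,"yaw":-2.8},{"x":-2,"y":-0.08,"z":0,"yaw":-4.2},{"x":-2.9,"y":-0.12,"z":0,"yaw":-5.6},{"x":-3.8,"y":-0.16,"z":0,"yaw":-7},{"x":-4.7,"y":-0.2,"z":0,"yaw":-8.5},{"x":-5.5,"y":-0.23,"z":0,"yaw":-10},{"x":-6.2,"y":-0.26,"z":0,"yaw":-11.5},{"x":-6.6,"y":-0.28,"z":0,"yaw":-13},{"x":-6.77,"y":-0.28,"z":0,"yaw":-14.1}]' >/dev/null
python3 -m inch '[{"x":0,"y":0,"z":0,"yaw":0},{"x":0,"y":0,"z":0.3,"yaw":0},{"x":0,"y":0,"z":0.3,"yaw":0},{"x":0,"y":0,"z":0.3,"yaw":0}]'>/dev/null; python3 - <<'E'
from st import *
go(.5377,-.2227)
c=arm.read_camera("scene"); u,v=map(int,proj(c,s["ee_pos"]-np.array([0,0,.05]))); print(u-40,v-30,proj(c,s["ee_pos"]-np.array([0,0,.0674])).round(1))
cv2.imwrite("pics/s6.png",cv2.resize(np.clip(c["frame"][v-30:v+30,u-40:u+40]*1.3,0,255).astype(np.uint8),(640,480),interpolation=cv2.INTER_CUBIC))
E
```

```text
t 20.6 q6 -1.761 pos [ 537.2 -222.5  162.9] xang 164.78 F [-0.6  0.6 -2.2] Mz [-0.04 -0.03  0.06] op 0.244 52.48984336853027
need units x,y [-0.008 -0.001]
214 177 [254.6 212.7]
```

View pics/s6.png

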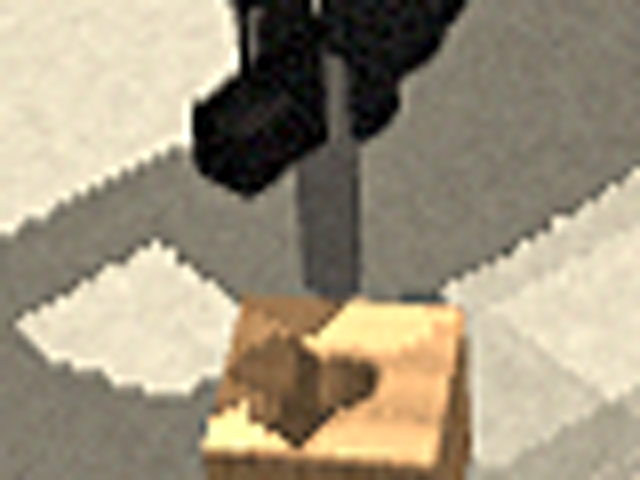

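The stand's top face is clear, with corners near (243,297), (466,307), (450,465) and (203,447). I'll check its centre against the key's axis, then lower.

```bash
python3 - <<'E'
from m import *
c=arm.read_camera("scene")
q=np.array([(243,297),(466,307),(450,463),(203,447)])/8-.4375+[214,177]
P=np.array([ray(c,u,v,.06)[:2] for u,v in q]); print(P.round(4),P.mean(0).round(4))
E
python3 -m inch '[{"x":0,"y":0,"z":0.15,"yaw":0},{"x":0,"y":0,"z":0.3,"yaw":0},{"x":0,"y":0,"z":0.45,"yaw":0},{"x":0,"y":0,"z":0.5,"yaw":0},{"x":0,"y":0,"z":0.5,"yaw":0}]'
```

```text
[[ 0.5151 -0.2641]
 [ 0.4932 -0.1978]
 [ 0.5594 -0.1739]
 [ 0.581  -0.2457]] [ 0.5372 -0.2204]
t: 21.32
ee_pos: [0.5372, -0.223, 0.133]
tool_rot: [-0.0, 0.133, 0.991, 0.0]
wrist_force: [0.0, 0.6, -2.0]
opening: 0.243
grasp_force: 52.5
```

```bash
python3 -m inch '[{"x":0.02,"y":0.012,"z":0.1,"yaw":0},{"x":0.02,"y":0.012,"z":0.2,"yaw":0},{"x":0.02,"y":0.012,"z":0.3,"yaw":0},{"x":0.02,"y":0.012,"z":0.3,"yaw":0}]' && python3 -m inch '[{"x":0,"y":0,"z":0.1,"yaw":0},{"x":0,"y":0,"z":0.2,"yaw":0},{"x":0,"y":0,"z":0.3,"yaw":0},{"x":0,"y":0,"z":0.4,"yaw":0},{"x":0,"y":0,"z":0.5,"yaw":0},{"x":0,"y":0,"z":0.5,"yaw":0}]'
```

```text
t: 21.82
ee_pos: [0.536, -0.2219, 0.1145]
tool_rot: [-0.001, 0.132, 0.991, 0.0]
wrist_force: [0.3, 0.2, -2.7]
opening: 0.253
grasp_force: 52.5
t: 22.58
ee_pos: [0.536, -0.2219, 0.0845]
tool_rot: [-0.001, 0.132, 0.991, 0.0]
wrist_force: [-0.2, -0.1, -2.1]
opening: 0.249
grasp_force: 52.5
```

```bash
python3 -m inch '[{"x":0,"y":0,"z":0.015,"yaw":0},{"x":0,"y":0,"z":0.03,"yaw":0},{"x":0,"y":0,"z":0.03,"yaw":0}]' && python3 -m inch '[{"x":0,"y":0,"z":0,"yaw":0},{"x":0,"y":0,"z":0,"yaw":0},{"x":0,"y":0,"z":0,"yaw":0},{"x":0,"y":0,"z":0,"yaw":0},{"x":0,"y":0,"z":0,"yaw":0}]' 0.2 && python3 -m inch '[{"x":0,"y":0,"z":-0.1,"yaw":0},{"x":0,"y":0,"z":-0.4,"yaw":0},{"x":0,"y":0,"z":-0.9,"yaw":0},{"x":0,"y":0,"z":-1.5,"yaw":0},{"x":0,"y":0,"z":-2,"yaw":0},{"x":0,"y":0,"z":-2.2,"yaw":0},{"x":0,"y":0,"z":-2.2,"yaw":0}]'
python3 - <<'E'
from star import *
cv2.imwrite("pics/s7.png",cv2.resize(c["frame"][140:340,180:500],(800,500),interpolation=cv2.INTER_CUBIC))
E
```

```text
t: 22.95
ee_pos: [0.5364, -0.222, 0.0835]
tool_rot: [0.0, 0.133, 0.991, -0.0]
wrist_force: [-0.3, -1.2, -2.5]
opening: 0.246
grasp_force: 52.5
t: 23.58
ee_pos: [0.5364, -0.222, 0.0835]
tool_rot: [0.0, 0.133, 0.991, -0.0]
wrist_force: [1.2, -0.2, -0.4]
opening: 0.601
grasp_force: 0.0
t: 24.45
ee_pos: [0.5366, -0.2221, 0.2164]
tool_rot: [0.001, 0.133, 0.991, -0.0]
wrist_force: [0.2, -0.2, -0.1]
opening: 0.604
grasp_force: 0.0
t 24.45 q6 -1.761 pos [ 536.6 -222.1  216.4] xang 164.77 F [ 0.2 -0.2 -0.1] Mz [-0.03 -0.01  0.03] op 0.604 0.0
0.045 [(66, 89), (189, 207), (307, 328)]
0.052 [(69, 88), (190, 205), (309, 326)]
```

View pics/s7.png

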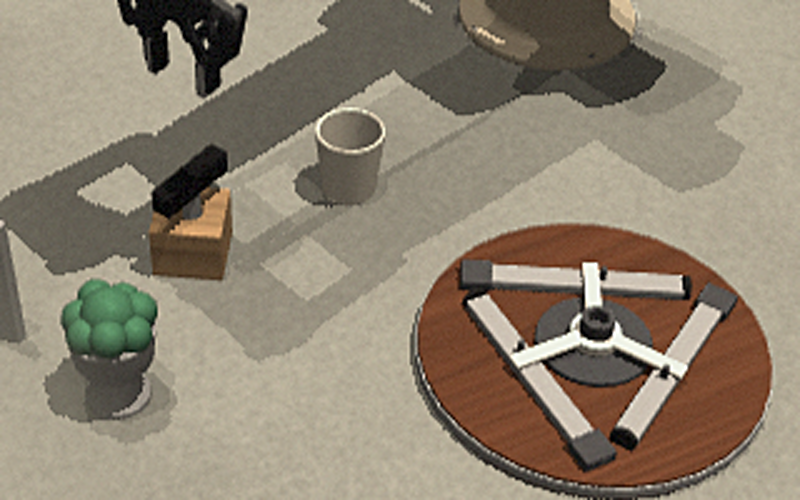

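The key stands upright in its stand, with the handle at about (190,180). The star's arms rest square against their pins, and the gripper is clear.

```bash
python3 -c "
from rig import arm
print(arm.job_done())"
```

```text
the job is handed in; nothing more can be done
None
```

The key was fully seated, the star was turned to its stop, the key is back upright in its stand, and the job is handed in; no verdict came back.

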